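# Take a moisture reading on a chopping board

### The arm

A 6-joint arm with a two-finger parallel gripper is mounted at the origin on a cart in front of the work surface, level with it; the furniture and walls round the work are solid. World frame = base frame: x ahead of the robot, y to its left, z up, the work surface at z = 0. Lengths are in m, angles in degrees, forces in N, time in s.
With the tool pointing down it reaches from about 0.3 to 0.75 m from the base axis. Payload 8.5 kg.
Tool frame: the origin (TCP) lies midway between the tips of the shut fingers; the grasp point (between the pads) lies 19 mm behind it; z points along the fingers, y is the line along which they close (so a half turn about z gives the same grasp; the last joint's range is limited). The gripper opens to 85 mm and grips with 20 to 120 N. Pads are 22 mm wide; open, the fingers measure 114 mm over their backs; the gripper's body (76 mm by 85 mm) begins 54 mm behind the grasp point. The pads swing forward as they close: fully open they stand 13 mm farther back than shut.
Start: joints at [-79.544, 21.807, 74.336, -0, 83.858, -12.336], TCP at [0.213, -0.507, 0.231] pointing down, gripper open.
Joint ranges: [-178.18, 178.18], [-50.72, 133.34], [12.68, 142.11], [-81.47, 261.47], [9.98, 163.14], [-165.26, 165.26]. Speed limits (degrees/s): [136.94, 136.94, 180, 180, 180, 180].

### API

Orientations are given as a 3x3 rotation matrix whose columns are the frame's x, y, z axes.
In Python, from rig import env, get_image, close_job gives the robot as it stands.
- The arm moves only by the tool step_arm, never from a script. Its argument "targets" is a list of rows, each a list of 2 entries, a list of its own where there are three numbers: the shift along the tool's x, y, z as a fraction of full scale, then the turn, a rotation vector about the tool's x, y, z as a fraction of full scale. In form: [[[x, y, z], [wx, wy, wz]], ...]. A call has 1 to 10 rows; each row is the pose to reach, as a shift and turn from the pose commanded when the call began, along the tool's axes at that moment; what a row does not reach only later rows make up. Full scale, the value 1, is 0.3 m for a shift and 45 degrees for a turn. A row lasts 1/12 s, in which the tool goes at most 41.7 mm and 7.16 degrees, less where a joint would pass 70% of its speed; a pose out of reach is approached as far as the arm can. A call with a number of a shift or a turn outside -1 to 1 is refused whole. A call with a gripper value outside its range is refused whole. "jaw" is the finger opening in mm, from 0 to 85.4, set as the call begins (left out, the last holds). The fingers move at their own pace and stop on an object; "grip_force" is the grip in N (left out, the last holds). Time passes only in rows, so rows that repeat a pose let the fingers close. It gives the time, the measured TCP pose, the force, the opening and the grip force at its end, in the units of the state.
- env.observe(): the state, without advancing time (a new reading comes with each control period).
- get_image(name): name is "scene" or "side" or "wrist"; returns a dict with "img" (480x640x3 uint8, red, green, blue), "z_map" (480x640 float32, m along the optical axis (not along the pixel's ray), 0 where there is no reading), "intrinsics" (3x3 intrinsics, pixels), "D" ([k1, k2, p1, p2, k3] as OpenCV has them; the pictures are not rectified), "rvec" (rotation vector, rad) and "tvec" (3), from world to camera coordinates, as OpenCV has them. Camera axes: x right, y down, z forward; pixel columns grow to the right and rows downward; lengths in m; the calibration is good to about 2 mm. A picture is of the moment at which its call begins.
- close_job(): hands the job in; it is judged then, once.
The state is a dict: "time_s": time; "q": joint angles; "qvel": joint speeds; "joint_efforts": joint torques, N m; "position": TCP position; "tool_rot": TCP orientation; "ft_force": force on the tool from outside, world axes, zero at the start; "wrist_torque": the same for the moment, N m; "grip_width": finger opening in m; "gripper_force": force on a finger pad.
Only numpy, scipy, OpenCV 4.12 (cv2) and the standard library are available. Lean on these libraries where they do the work, as an engineer would, in place of code of your own. Each camera call takes 0.05 s, during which the arm holds its last target. There are 200 camera calls.

### The job

Lift the moisture meter out of its dock and check it first: hold it upright with its sprung ball tip lightly on the middle of the dock's steel stud for about a second. Then hold the tip on the sloping chopping board, inside the round ring mark (not the square one), with the meter square to the board's face and the tip pressed gently part-way in, neither barely touching nor pushed home. Keep it steady there, and finish while still holding the meter on that spot; leave the jam jar, the tin and the salt box alone.

Things in the scene. Friction and masses are not known exactly. Their poses are not given: they have to be found in the camera images.
- meter: moisture meter, about 0.16 kg, upright in the dock's well, ball tip down. Origin: foot of the unpressed tip; +z up its long axis. Above the origin: 11 mm steel ball on a 6 mm stem to 28 mm, grey neck 19 x 19 mm to 52 mm, black body 52 to 124 mm, 36 mm along x, 30 mm along y, screen on its -x face. It stands on the shoulder at 52 mm. Docked, its axes are the dock's.
- grip (a point): point on the meter's axis in the middle of its black body, 92 mm above the unpressed tip, to be gripped across the 30 mm (the meter's y)
- tip (a point): foot of the meter's ball tip, on the meter's axis; it moves up with the tip when pressed
- plunger (a joint): how far the sprung ball tip is pushed into the meter, m: 0 out (unloaded), 0.010 fully home; it pushes back with about 1.2 N plus 0.4 N per mm (5.2 N just before home, rigid beyond)
- dock: fixed grey block 72 mm (its x) x 136 mm (its y) x 60 mm high; origin at the centre of its underside. The through well for the meter's neck is 22 x 22 mm, centred at y = -34 mm; the meter's neck and tip stand 52 mm deep in it, so lift the meter straight up by 60 mm or more.
- stud (a point): centre of the top of the flat round steel stud (26 mm across) on the dock's top, 63 mm above the work surface, at the dock's y = +36 mm
- board: fixed wooden chopping board, 200 mm (its x, up the slope) x 260 mm (its y) x 16 mm, on a steel stand, sloping at 0.40 rad, lower edge on its -x side; origin at the centre of its upper face, 75 mm above the work surface; +z is the outward normal of that face
- ring_mark: round ring burnt into the board's face, 33 mm across, dark line 3 mm wide; origin at its centre on the face, halfway up the board, 35 to 85 mm left or right of the middle (its axes are level, not tilted: use the board's for the slope)
- square_mark: square outline burnt into the board's face, 32 mm on a side, on the other half of the board; not to be used; origin at its centre on the face
- easel: fixed steel bar stand under the board; origin on the work surface below the board's centre
- jam_jar: jam jar, 66 mm across, 85 mm high, a bystander; origin at its underside
- tin: low round tin, 87 mm across, 40 mm high, a bystander; origin at its underside
- salt_box: small white box 43 x 43 x 74 mm, a bystander; origin at its underside
Not all that is in view belongs to the job. What is shaped like the meter but orange is not meant.

How it is judged (in metres and radians):
On the way, in this order (a step that is already met when the one before it is completed fails the run):
1. meter held upright with its tip lightly pressed on the dock's stud for half a second (distance between tip and stud below 0.012 m and value of joint plunger between 0.001 and 0.0095 m and angle between meter's own z axis and vertical below 0.2 rad and contact force between the fingers and meter above 1 N), for 0.5 s.
2. tip pressed part-way inside the ring mark, meter square to the board, for a second (distance between tip and ring_mark below 0.0125 m and value of joint plunger between 0.001 and 0.0095 m and angle between the z axis of meter and the z axis of board, either way round below 0.2 rad), for 1 s.
At the end, for the whole second after the job is handed in: Gripper still holds the meter, at rest: tip within 12.5 mm of the ring's centre, pressed in 1 to 9.5 mm, at least 0.8 N on the board; meter within 0.2 rad of the board's normal; gripper and arm clear of board and stand, meter clear of the dock (all of step 2 and contact force between meter and easel above 0.8 N and contact force between the fingers and meter above 1 N and contact force between meter and dock below 0.1 N and contact force between each of the arm, the fingers and easel below 0.5 N and linear speed of meter below 0.02 m/s); the arm keeps its last pose, push and grip.
It fails at once if the meter is rammed into the board (over 20 N) (contact force between meter and easel above 20 N).
It fails at once if a bystander is pushed more than 20 mm (distance of any of jam_jar, tin, salt_box from where it was at the start of the episode above 0.02 m).
It also fails if it takes over 40 s, if anything falls off the work surface, if the arm or the gripper's body presses on something with over 40 N, if the wrist force passes 120 N, or if a joint passes its speed limit or range.

## Working session

There is one attempt and no reset: what is moved stays moved. The work goes in short steps, Python scripts to look and compute and a tool call to move; the robot and the scene stay as the last step left them, time stands still between calls to the robot, and variables do not carry over. Pictures are saved under pics/ and viewed, at most 10 in all, crops included, and the job is handed in when it is done.

Besides the shell and the picture viewer there is one more tool, called after "Call:" in YAML: its name, and indented under it one key for each argument. step_arm: Moves the arm, as the interface text tells. Its arguments: {"type":"object","properties":{"targets":{"type":"array","items":{"type":"array"}},"jaw":{"type":"number"},"grip_force":{"type":"number"}},"required":["targets"]}

```bash
mkdir -p pics; ls; python3 - <<'E'
from rig import env,get_image
import cv2,numpy as np
a=[]
for n in ("scene","side"):
    d=get_image(n); np.savez(f"pics/{n}0.npz",**d); cv2.imwrite(f"pics/{n}0.png",d["img"][...,::-1])
    R=cv2.Rodrigues(np.array(d["rvec"],float))[0]; print(n,(-R.T@np.ravel(d["tvec"])).round(3),R[2].round(2),np.ravel(d["D"]),np.diag(d["intrinsics"]))
E
```

```text
pics
scene [-0.01   0.523  0.428] [ 0.72 -0.57 -0.38] [0.03727253 0.         0.         0.         0.        ] [442.27568119 442.27568119   1.        ]
side [0.236 1.001 0.677] [ 0.31 -0.8  -0.51] [-0.04343097  0.          0.          0.          0.        ] [494.75539161 494.75539161   1.        ]
```

View pics/scene0.png

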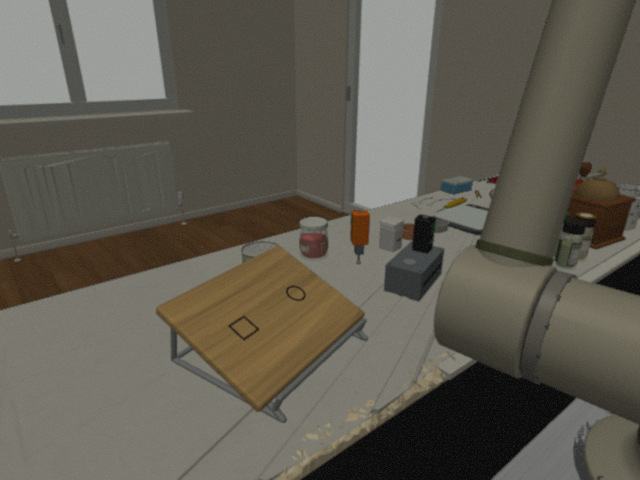

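View pics/side0.png

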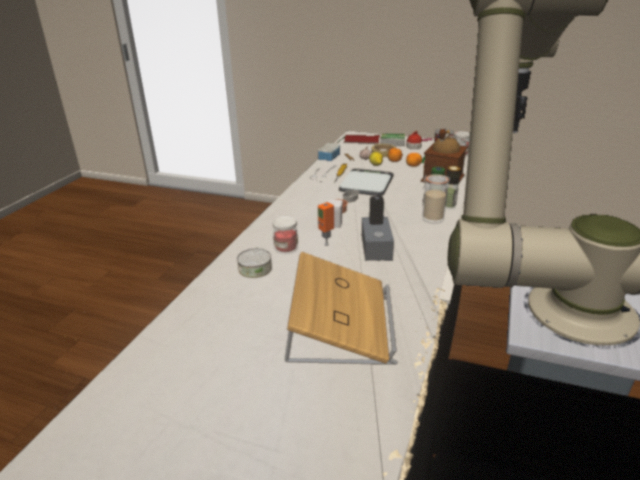

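Scene: black meter at (424,233), dock (414,270), stud ~(402,263), ring (296,293), square (243,327), orange decoy (360,228). Side: meter (376,209), dock (377,240), stud ~(379,234), ring (342,283), square (341,318). Black meter in the dock fits the description; the orange one is a decoy standing on its own.

```bash
cat > h.py <<'E'
import cv2,numpy as np
def load(f): return dict(np.load(f))
def cam(d):
    R=cv2.Rodrigues(np.asarray(d["rvec"],float))[0]; t=np.ravel(d["tvec"]); return R,t,-R.T@t
def rays(d,uv):
    R,t,c=cam(d); p=cv2.undistortPoints(np.asarray(uv,float).reshape(-1,1,2),d["intrinsics"],np.ravel(d["D"]))[:,0]
    return c,np.c_[p,np.ones(len(p))]@R
def cloud(d,mask):
    v,u=np.nonzero(mask&(d["z_map"]>0)); c,r=rays(d,np.c_[u,v]); return c+r*d["z_map"][v,u][:,None]
def onplane(d,uv,n,p0):
    c,r=rays(d,uv); return c+r*(((p0-c)@n)/(r@n))[:,None]
def tri(d1,a,d2,b):
    c1,r1=rays(d1,[a]);c2,r2=rays(d2,[b]);r1,r2=r1[0],r2[0]
    s=np.linalg.lstsq(np.c_[r1,-r2],c2-c1,rcond=None)[0]
    p,q=c1+s[0]*r1,c2+s[1]*r2; return (p+q)/2,np.linalg.norm(p-q)
E
cat > m.py <<'E'
from h import *
S={n:load(f"pics/{n}0.npz") for n in ("scene","side")}
ring={};
for n,d in S.items():
    hsv=cv2.cvtColor(d["img"],cv2.COLOR_RGB2HSV); H,Sa,V=cv2.split(hsv)
    box=np.zeros(H.shape,bool)
    x0,x1,y0,y1=(150,370,240,410) if n=="scene" else (285,395,250,362); box[y0:y1,x0:x1]=1
    w=((H>8)&(H<25)&(Sa>90)&(V>70)&box).astype(np.uint8)
    cs=max(cv2.findContours(w,cv2.RETR_EXTERNAL,cv2.CHAIN_APPROX_NONE)[0],key=cv2.contourArea)
    full=cv2.drawContours(np.zeros_like(w),[cs],-1,1,-1)
    P=cloud(d,cv2.erode(w,np.ones((5,5)))>0)
    for k in range(3):
        p0=np.median(P,0) if k==0 else P.mean(0); nn=np.linalg.svd(P-p0,full_matrices=False)[2][2]; nn*=np.sign(nn[2]); P=P[abs((P-p0)@nn)<.006]
    print(n,"plane n",nn.round(4),"tilt",np.arccos(nn[2]).round(3),"slope az",np.degrees(np.arctan2(-nn[1],-nn[0])).round(2),len(P),P.std(0).round(3))
    dark=(V<0.62*cv2.medianBlur(V,31))&(cv2.erode(full,np.ones((9,9)))>0)
    N,L,st,ce=cv2.connectedComponentsWithStats(cv2.dilate(dark.astype(np.uint8),np.ones((2,2))))
    for i in range(1,N):
        if st[i,4]<25: continue
        v,u=np.nonzero((L==i)&dark); Q=onplane(d,np.c_[u,v],nn,p0); 
        c=(Q.min(0)+Q.max(0))/2; r=np.linalg.norm(Q-c,axis=1)
        print("  mark px",ce[i].round(1),"pos",c.round(4),"mean",Q.mean(0).round(4),"r",r.min().round(4),r.max().round(4),"std",r.std().round(4))
    rc=cs[:,0].astype(float); Q=onplane(d,rc,nn,p0); az=np.arctan2(-nn[1],-nn[0])
    ey=np.array([-np.sin(az),np.cos(az),0]); ex=np.cross(ey,nn); uvb=np.c_[Q@ex,Q@ey]
    rect=cv2.minAreaRect(uvb.astype(np.float32)); print("  board rect",rect, "center",(ex*rect[0][0]+ey*rect[0][1]+nn*(nn@p0)).round(4))
E
python3 m.py
python3 - <<'E'
from h import *
for n,(x0,x1,y0,y1) in (("scene",(380,450,205,305)),("side",(350,405,185,270))):
    d=load(f"pics/{n}0.npz"); V=cv2.cvtColor(d["img"],cv2.COLOR_RGB2HSV)[...,2]
    m=np.zeros(V.shape,bool); m[y0:y1,x0:x1]=1
    P=cloud(d,m); print(n,P.shape)
    b=P[(P[:,2]>.075)&(P[:,2]<.14)]; t=P[abs(P[:,2]-.06)<.004]
    for k,Q in (("body",b),("top",t)): print(k,len(Q),np.percentile(Q,[1,50,99],axis=0).round(4).tolist(), cv2.minAreaRect(Q[:,:2].astype(np.float32)))
    c=cv2.resize(d["img"][y0-5:y1+5,x0-5:x1+5],None,fx=5,fy=5,interpolation=cv2.INTER_CUBIC)[...,::-1]
    cv2.imwrite(f"pics/c_{n}.png",c)
a,b=cv2.imread("pics/c_scene.png"),cv2.imread("pics/c_side.png")
H=max(len(a),len(b)); z=lambda i:cv2.copyMakeBorder(i,0,H-len(i),0,0,cv2.BORDER_CONSTANT)
cv2.imwrite("pics/crop1.png",np.hstack([z(a),z(b)])); print(a.shape,b.shape)
E
```

```text
scene plane n [-0.3735 -0.1103  0.921 ] tilt 0.4 slope az 16.46 15345 [0.053 0.07  0.022]
  mark px [295.5 293.4] pos [0.5009 0.1641 0.0766] mean [0.5011 0.165  0.0769] r 0.013 0.0169 std 0.0009
  mark px [244. 328.] pos [0.4669 0.2772 0.0764] mean [0.4665 0.2775 0.0764] r 0.0128 0.0209 std 0.0019
  board rect ((0.5128245949745178, 0.07973618060350418), (0.198542982339859, 0.2626502811908722), 0.5585354566574097) center [0.4806 0.2251 0.0758]
side plane n [-0.3737 -0.1103  0.921 ] tilt 0.4 slope az 16.44 6576 [0.052 0.07  0.021]
  board rect ((0.5148756504058838, 0.08707907795906067), (0.19882149994373322, 0.26710274815559387), 0.4252934455871582) center [0.481  0.2327 0.0754]
scene (6967, 3)
body 748 [[0.4873, -0.2332, 0.0751], [0.5033, -0.148, 0.1036], [0.6606, -0.1387, 0.1344]] ((0.5767515301704407, -0.1880827397108078), (0.04920284450054169, 0.19732967019081116), 67.79779815673828)
top 1045 [[0.4433, -0.2232, 0.0562], [0.4888, -0.1137, 0.0618], [0.6525, -0.0531, 0.0637]] ((0.5316158533096313, -0.1576850712299347), (0.1233198270201683, 0.24907957017421722), 46.87964630126953)
side (4662, 3)
body 349 [[0.4866, -0.1649, 0.076], [0.5045, -0.1438, 0.1097], [0.5261, -0.1342, 0.1336]] ((0.5062691569328308, -0.1512315273284912), (0.037223316729068756, 0.03348080813884735), 23.521747589111328)
top 617 [[0.4444, -0.1917, 0.0567], [0.4891, -0.1081, 0.0601], [0.5463, -0.05, 0.0635]] ((0.49604612588882446, -0.12353762984275818), (0.07226688414812088, 0.1436186134815216), 20.18212890625)
(550, 400, 3) (475, 325, 3)
```

View pics/crop1.png

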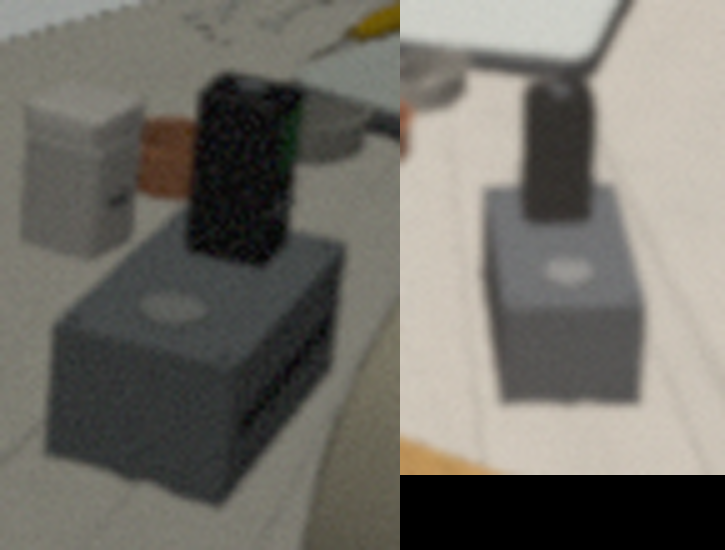

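Crop confirms: the black meter stands in the grey dock's well (scene ~(424,233)), with its green screen facing the robot; the round stud is at scene (409.6,261.4), side (379,234). The white object to its left is the salt box.

```bash
python3 - <<'E'
from h import *
from rig import env
a,b=load("pics/scene0.npz"),load("pics/side0.npz")
print("stud",tri(a,(409.6,261.4),b,(379,234)))
print("stud on z=.063",[onplane(d,[p],np.array([0,0,1.]),np.array([0,0,.063])).round(4).tolist() for d,p in((a,(409.6,261.4)),(b,(379,234)))])
print("ring",tri(a,(295.5,293.4),b,(342,283)))
# side ring: darkest-centred
V=b["img"].max(2).astype(np.float32); g=V[272:294,328:356]; m=g<np.median(g)*.8; v,u=np.nonzero(m); print("side ring px",u.min()+328,u.max()+328,v.min()+272,v.max()+272,(u.mean()+328,v.mean()+272))
# dock top rectangle per view, tight; colour grey-dark
for n,d in(("scene",a),("side",b)):
    x0,x1,y0,y1=(380,450,205,305) if n=="scene" else (350,405,185,270)
    m=np.zeros(V.shape,bool); m[y0:y1,x0:x1]=1; P=cloud(d,m); P=P[(abs(P[:,2]-.06)<.0045)&(abs(P[:,0]-.5)<.07)&(abs(P[:,1]+.12)<.1)]
    print(n,np.median(P[:,2]),cv2.minAreaRect(P[:,:2].astype(np.float32)))
o=env.observe(); print({k:np.round(o[k],3).tolist() for k in("q","position","tool_rot","grip_width","ft_force")})
E
```

```text
stud (array([ 0.48039962, -0.08843916,  0.06506387]), np.float64(0.0028644497965992504))
stud on z=.063 [[[0.485, -0.0947, 0.063]], [[0.4807, -0.0892, 0.063]]]
ring (array([0.49893256, 0.16552914, 0.07558436]), np.float64(0.0027800694389165403))
side ring px 335 348 278 287 (np.float64(340.02), np.float64(282.54))
scene 0.06181521981541313 ((0.49698370695114136, -0.12531417608261108), (0.07341393828392029, 0.13880501687526703), 19.883825302124023)
side 0.06014400045724255 ((0.49604612588882446, -0.12353762984275818), (0.07226688414812088, 0.1436186134815216), 20.18212890625)
{'q': [-79.544, 21.838, 74.379, 0.001, 83.858, -12.335], 'position': [0.213, -0.507, 0.231], 'tool_rot': [[0.922, 0.387, -0.0], [0.387, -0.922, 0.001], [0.0, -0.001, -1.0]], 'grip_width': 0.086, 'ft_force': [0.788, 0.388, -0.305]}
```

Call:
step_arm:
  targets:
    - [[0.11,-0.06,0],[0,0,0]]
    - [[0.22,-0.12,0],[0,0,0]]
    - [[0.34,-0.18,0],[0,0,0]]
    - [[0.45,-0.24,0],[0,0,0]]
    - [[0.56,-0.29,0],[0,0,0.06]]
    - [[0.68,-0.35,0],[0,0,0.06]]
    - [[0.8,-0.41,0],[0,0,0.06]]
    - [[0.92,-0.47,0],[0,0,0.06]]
    - [[1.0,-0.52,0],[0,0,0.06]]
    - [[1.0,-0.52,0],[0,0,0.06]]
  jaw: 70

```text
time_s: 0.93
position: [0.4312, -0.243, 0.2311]
tool_rot: [[0.937, 0.348, 0.0], [0.348, -0.937, 0.001], [0.001, -0.001, -1.0]]
ft_force: [-0.8, -0.4, 0.3]
grip_width: 0.07
gripper_force: 0.0
```

```bash
python3 - <<'E'
from h import *
from rig import env,get_image
d=get_image("wrist"); np.savez("pics/w1.npz",**d); cv2.imwrite("pics/w1.png",d["img"][...,::-1])
o=env.observe(); R,t,c=cam(d); T=o["tool_rot"]; print(np.round(o["position"],4),np.round(T,3),"cam in tool",(np.array(T).T@(c-o["position"])).round(3),(R@T).round(2))
E
```

```text
[ 0.4302 -0.2449  0.2311] [[ 0.938  0.347 -0.   ]
 [ 0.347 -0.938  0.001]
 [-0.    -0.001 -1.   ]] cam in tool [ 0.068 -0.001 -0.142] [[ 0.    1.    0.  ]
 [-0.96  0.   -0.26]
 [-0.26 -0.    0.96]]
```

View pics/w1.png

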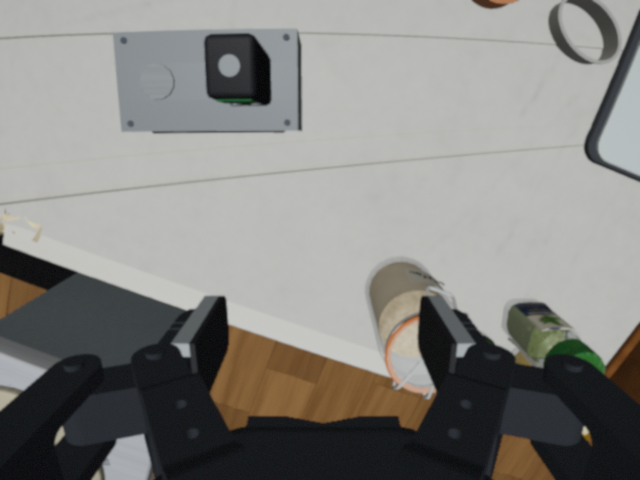

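Wrist view: dock top corners about (114,33),(298,28),(300,130),(121,131), stud (157,82), meter top with grey disc at (230,65), screen toward the robot.

```bash
python3 - <<'E'
from h import *
d=load("pics/w1.npz"); Z=np.array([0,0,1.])
f=lambda uv,z:onplane(d,uv,Z,np.array([0,0,z]))
Q=f([(114,33),(298,28),(300,130),(121,131)],.06); print("dock",Q.round(4).tolist(),"c",Q.mean(0).round(4),"yaw",np.degrees(np.arctan2(*(Q[0]-Q[1])[[1,0]]))-90,np.degrees(np.arctan2(*(Q[3]-Q[2])[[1,0]]))-90, cv2.minAreaRect(Q[:,:2].astype(np.float32)))
print("stud",f([(157,82)],.063).round(4),"meter top",f([(230,65)],.132).round(4))
z=d["z_map"]; m=np.zeros(z.shape,bool); m[36:96,208:262]=1; P=cloud(d,m); T=P[P[:,2]>.125]; print("top depth",len(T),np.median(T[:,2]),cv2.minAreaRect(T[:,:2].astype(np.float32)))
m=np.zeros(z.shape,bool); m[20:140,105:310]=1;P=cloud(d,m); T=P[abs(P[:,2]-.06)<.004]; print(np.median(T[:,2]),cv2.minAreaRect(T[:,:2].astype(np.float32)))
m=np.zeros(z.shape,bool); m[77:88,152:163]=1; print("stud depth",np.median(cloud(d,m),0))
a=load("pics/scene0.npz"); print("tri stud scene/wrist",tri(a,(409.6,261.4),d,(157,82)))
E
```

```text
dock [[0.5078, -0.0516, 0.06], [0.5549, -0.1782, 0.06], [0.488, -0.2037, 0.06], [0.4411, -0.0746, 0.06]] c [ 0.498 -0.127  0.06 ] yaw 20.40167879787367 19.98146812368634 ((0.49819421768188477, -0.12694548070430756), (0.07157653570175171, 0.13731901347637177), 19.981462478637695)
stud [[ 0.485  -0.0932  0.063 ]] meter top [[ 0.5095 -0.1585  0.132 ]]
top depth 2954 0.1308857015858297 ((0.509633481502533, -0.1587551385164261), (0.032732490450143814, 0.02848587930202484), 18.86317253112793)
0.05911889569253728 ((0.4977893531322479, -0.1255176067352295), (0.07272873818874359, 0.1370396614074707), 20.346691131591797)
stud depth [ 0.48491016 -0.09279635  0.06177195]
tri stud scene/wrist (array([ 0.48462611, -0.09367779,  0.06357663]), np.float64(0.0008400008421905433))
```

Call:
step_arm:
  targets:
    - [[0.12,-0.06,0],[0,0,0]]
    - [[0.24,-0.12,0],[0,0,0]]
    - [[0.348,-0.18,0],[0,0,0]]
    - [[0.348,-0.18,0],[0,0,0]]
    - [[0.348,-0.18,0],[0,0,0]]

```text
time_s: 1.4
position: [0.509, -0.16, 0.2308]
tool_rot: [[0.938, 0.345, -0.001], [0.345, -0.938, 0.0], [-0.001, -0.0, -1.0]]
ft_force: [-0.3, -0.1, -0.3]
grip_width: 0.0695
gripper_force: 0.0
```

```bash
python3 - <<'E'
from rig import env
import numpy as np
o=env.observe(); T=np.array(o["tool_rot"]); print(np.round(o["position"],4),T.round(4)); print(T.T@(np.array([.5095,-.158,.081])-o["position"])/.3,np.array(o["ft_force"]).round(2))
E
```

```text
[ 0.509  -0.16    0.2308] [[ 9.385e-01  3.453e-01 -9.000e-04]
 [ 3.453e-01 -9.385e-01  2.000e-04]
 [-8.000e-04 -5.000e-04 -1.000e+00]]
[ 0.004303   -0.00555997  0.49944488] [-0.34 -0.14 -0.33]
```

Call:
step_arm:
  targets:
    - [[0.004,-0.006,0.1],[0,0,0]]
    - [[0.004,-0.006,0.2],[0,0,0]]
    - [[0.004,-0.006,0.3],[0,0,0]]
    - [[0.004,-0.006,0.4],[0,0,0]]
    - [[0.004,-0.006,0.46],[0,0,0]]
    - [[0.004,-0.006,0.5],[0,0,0]]
    - [[0.004,-0.006,0.5],[0,0,0]]
    - [[0.004,-0.006,0.5],[0,0,0]]

```text
time_s: 2.07
position: [0.5085, -0.1596, 0.0813]
tool_rot: [[0.94, 0.342, -0.001], [0.342, -0.94, 0.0], [-0.001, -0.001, -1.0]]
ft_force: [-0.6, 0.0, 0.6]
grip_width: 0.0702
gripper_force: 0.0
```

Call:
step_arm:
  targets:
    - [[0,0,0],[0,0,0]]
    - [[0,0,0],[0,0,0]]
    - [[0,0,0],[0,0,0]]
    - [[0,0,0],[0,0,0]]
    - [[0,0,0],[0,0,0]]
    - [[0,0,0],[0,0,0]]
    - [[0,0,0],[0,0,0]]
    - [[0,0,0],[0,0,0]]
  jaw: 15
  grip_force: 50

```text
time_s: 2.73
position: [0.5095, -0.1586, 0.0823]
tool_rot: [[0.939, 0.344, 0.001], [0.344, -0.939, -0.001], [0.001, 0.001, -1.0]]
ft_force: [-2.4, -0.0, 6.0]
grip_width: 0.0299
gripper_force: 50.0
```

Call:
step_arm:
  targets:
    - [[0,0,-0.05],[0,0,0]]
    - [[0,0,-0.1],[0,0,0]]
    - [[0,0,-0.16],[0,0,0]]
    - [[0,0,-0.22],[0,0,0]]
    - [[0,0,-0.27],[0,0,0]]
    - [[0,0,-0.3],[0,0,0]]
    - [[0,0,-0.3],[0,0,0]]
    - [[0,0,-0.3],[0,0,0]]

```text
time_s: 3.4
position: [0.509, -0.1582, 0.171]
tool_rot: [[0.939, 0.344, -0.0], [0.344, -0.939, 0.0], [-0.0, -0.0, -1.0]]
ft_force: [-0.1, 0.9, -2.4]
grip_width: 0.0297
gripper_force: 49.8
```

```bash
python3 - <<'E'
from h import *
from rig import env,get_image
o=env.observe(); T=np.array(o["tool_rot"]); p=np.array(o["position"]); print(p.round(4),T.round(3),np.round(o["ft_force"],2),o["grip_width"])
print("shift for stud xy",T.T@(np.array([.485,-.0925,p[2]])-p)/.3)
ds=[]
for n in("scene","side"):
    d=get_image(n); np.savez(f"pics/{n}1.npz",**d); R,t,c=cam(d)
    q=cv2.projectPoints(np.array([[p[0],p[1],p[2]-.073]]),d["rvec"],d["tvec"],d["intrinsics"],d["D"])[0].ravel(); print(n,q)
    u,v=q.astype(int); s=d["img"][v-60:v+40,u-40:u+40]; ds.append(cv2.resize(s,None,fx=5,fy=5,interpolation=cv2.INTER_CUBIC)[...,::-1]); print(u-40,v-60)
cv2.imwrite("pics/lift.png",np.hstack(ds))
E
```

```text
[ 0.509  -0.1582  0.171 ] [[ 0.939  0.344 -0.   ]
 [ 0.344 -0.939  0.   ]
 [-0.    -0.    -1.   ]] [-0.06  0.91 -2.39] 0.029745731553703116
shift for stud xy [-4.38804896e-06 -2.33133043e-01  4.64691975e-05]
scene [422.81792832 233.36531068]
382 173
side [375.41481199 208.88613047]
335 148
```

View pics/lift.png

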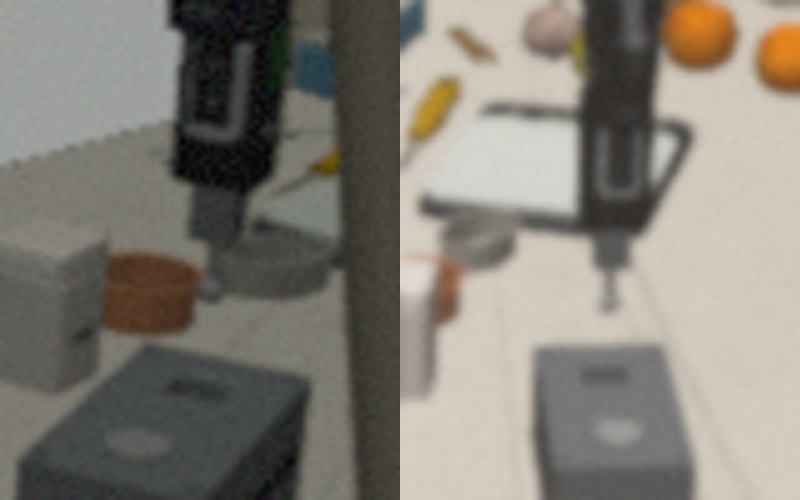

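Crop shows the meter lifted clear, ball tip at scene (424,232.6), side (376.6,210), within a pixel of the prediction.

Call:
step_arm:
  targets:
    - [[0,-0.08,0],[0,0,0]]
    - [[0,-0.16,0],[0,0,0]]
    - [[0,-0.233,0],[0,0,0]]
    - [[0,-0.233,0],[0,0,0]]
    - [[0,-0.233,0.04],[0,0,0]]
    - [[0,-0.233,0.08],[0,0,0]]
    - [[0,-0.233,0.1],[0,0,0]]
    - [[0,-0.233,0.1],[0,0,0]]
    - [[0,-0.233,0.1],[0,0,0]]

```text
time_s: 4.25
position: [0.4852, -0.0929, 0.141]
tool_rot: [[0.939, 0.343, -0.001], [0.343, -0.939, 0.0], [-0.001, -0.001, -1.0]]
ft_force: [-0.3, -0.6, -1.5]
grip_width: 0.0295
gripper_force: 50.1
```

```bash
python3 - <<'E'
from h import *
from rig import env
a,b=load("pics/scene1.npz"),load("pics/side1.npz"); print("tip tri",tri(a,(424,232.6),b,(376.6,210)))
o=env.observe(); T=np.array(o["tool_rot"]); p=np.array(o["position"]); print(p.round(4),np.round(o["ft_force"],2),T.T@(np.array([.485,-.0925,.1315])-p)/.3)
E
```

```text
tip tri (array([ 0.50454232, -0.15462997,  0.09956887]), np.float64(0.004680803084929037))
[ 0.4852 -0.0929  0.141 ] [-0.33 -0.56 -1.5 ] [-0.00013647 -0.00159417  0.03176012]
```

Call:
step_arm:
  targets:
    - [[0,0,0.01],[0,0,0]]
    - [[0,0,0.017],[0,0,0]]
    - [[0,0,0.024],[0,0,0]]
    - [[0,0,0.031],[0,0,0]]
    - [[0,0,0.031],[0,0,0]]
    - [[0,0,0.031],[0,0,0]]
    - [[0,0,0.031],[0,0,0]]

```text
time_s: 4.83
position: [0.4855, -0.0929, 0.1323]
tool_rot: [[0.939, 0.344, 0.001], [0.344, -0.939, -0.001], [0.001, 0.001, -1.0]]
ft_force: [0.7, -0.8, 1.4]
grip_width: 0.0296
gripper_force: 50.6
```

```bash
python3 - <<'E'
from h import *
from rig import env,get_image
o=env.observe(); p=np.array(o["position"]); print(p.round(4),np.round(o["ft_force"],2))
ds=[]
for n in("scene","side"):
    d=get_image(n)
    q=cv2.projectPoints(np.array([[.485,-.0925,.063]]),d["rvec"],d["tvec"],d["intrinsics"],d["D"])[0].ravel(); print(n,q)
    u,v=q.astype(int); s=d["img"][v-60:v+40,u-40:u+40]; ds.append(cv2.resize(s,None,fx=5,fy=5,interpolation=cv2.INTER_CUBIC)[...,::-1]); print(u-40,v-60)
cv2.imwrite("pics/stud.png",np.hstack(ds))
print(np.round(env.observe()["ft_force"],2))
E
```

```text
[ 0.4855 -0.0929  0.1323] [ 0.7  -0.76  1.42]
scene [408.80285312 261.69820198]
368 201
side [377.66274857 233.1549357 ]
337 173
[ 1.16 -1.52  0.83]
```

View pics/stud.png

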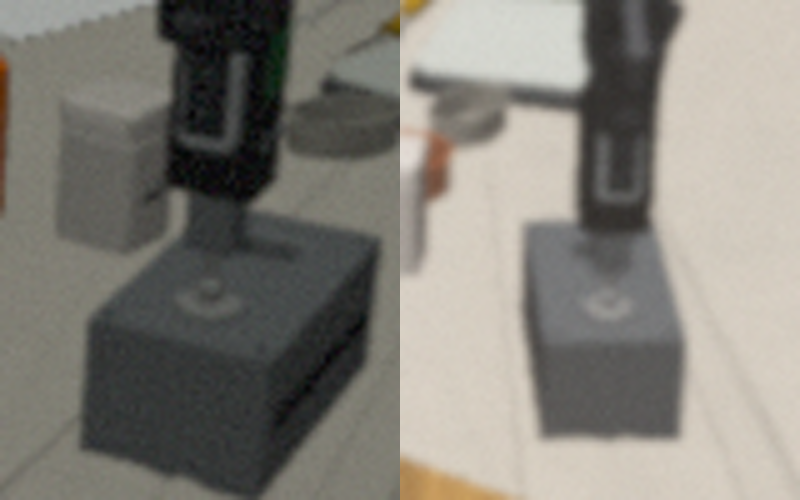

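Tip stands centred on the stud (scene ~(410,260)); force rose by about 3 N, i.e. about 4 mm of press. Hold for a second, nudging 1 mm deeper.

Call:
step_arm:
  targets:
    - [[0,0,0.003],[0,0,0]]
    - [[0,0,0.003],[0,0,0]]
    - [[0,0,0.003],[0,0,0]]
    - [[0,0,0.003],[0,0,0]]
    - [[0,0,0.003],[0,0,0]]
    - [[0,0,0.003],[0,0,0]]
    - [[0,0,0.003],[0,0,0]]
    - [[0,0,0.003],[0,0,0]]
    - [[0,0,0.003],[0,0,0]]
    - [[0,0,0.003],[0,0,0]]

```text
time_s: 5.77
position: [0.4852, -0.0926, 0.1311]
tool_rot: [[0.939, 0.344, 0.0], [0.344, -0.939, 0.0], [0.0, -0.0, -1.0]]
ft_force: [1.0, -1.5, 2.0]
grip_width: 0.0293
gripper_force: 50.6
```

Call:
step_arm:
  targets:
    - [[0,0,0],[0,0,0]]
    - [[0,0,0],[0,0,0]]
    - [[0,0,0],[0,0,0]]
    - [[0,0,0],[0,0,0]]
    - [[0,0,-0.05],[0,0,0]]
    - [[0,0,-0.15],[0,0,0]]
    - [[0,0,-0.27],[0,0,0]]
    - [[0,0,-0.4],[0,0,0]]
    - [[0,0,-0.4],[0,0,0]]
    - [[0,0,-0.4],[0,0,0]]

```text
time_s: 6.6
position: [0.4851, -0.0924, 0.2519]
tool_rot: [[0.939, 0.344, 0.001], [0.344, -0.939, -0.0], [0.001, 0.001, -1.0]]
ft_force: [0.1, -0.3, -2.2]
grip_width: 0.0292
gripper_force: 50.4
```

```bash
cat > goal.py <<'E'
import sys,numpy as np
from rig import env
from scipy.spatial.transform import Rotation as Ro
o=env.observe(); T=np.array(o["tool_rot"]); p=np.array(o["position"])
n=np.array([-.3736,-.1103,.921]); n/=np.linalg.norm(n); ring=np.array([.4998,.1645,.0760])
q=Ro.align_vectors([-n],[T[:,2]])[0].as_matrix() if 0 else None
ax=np.cross(T[:,2],-n); s=np.linalg.norm(ax); rv=ax/s*np.arcsin(s) if s>1e-6 else ax*0
print("pos",p.round(4),"ft.n",np.dot(o["ft_force"],n).round(2),np.round(o["ft_force"],2),"q",np.round(o["q"],1))
print("turn",(T.T@rv/np.radians(45)).round(3),"err deg",np.degrees(np.linalg.norm(rv)).round(2))
print("height of tip over face",((p-ring)@n-.073).round(4))
for h in map(float,sys.argv[1:]): print(h,"shift",(T.T@(ring+n*(.073+h)-p)/.3).round(4))
E
python3 goal.py .08 .03 .006
```

```text
pos [ 0.4851 -0.0924  0.2519] ft.n -2.01 [ 0.14 -0.27 -2.15] q [-24.6  15.2  80.7   0.   83.9  45.3]
turn [-0.032  0.507 -0.   ] err deg 22.86
height of tip over face 0.1228
0.08 shift [ 0.1421 -0.8002  0.1161]
0.03 shift [ 0.2067 -0.7961  0.2697]
0.006 shift [ 0.2377 -0.7942  0.3434]
```

Call:
step_arm:
  targets:
    - [[0.01,-0.08,0],[0,0,0]]
    - [[0.03,-0.18,0],[0,0.05,0]]
    - [[0.05,-0.28,0],[-0.005,0.12,0]]
    - [[0.07,-0.38,0],[-0.01,0.2,0]]
    - [[0.09,-0.48,0.03],[-0.016,0.28,0]]
    - [[0.11,-0.58,0.06],[-0.022,0.36,0]]
    - [[0.13,-0.68,0.09],[-0.028,0.44,0]]
    - [[0.142,-0.77,0.116],[-0.032,0.507,0]]
    - [[0.142,-0.8,0.116],[-0.032,0.507,0]]
    - [[0.142,-0.8,0.116],[-0.032,0.507,0]]

```text
time_s: 7.43
position: [0.4397, 0.1491, 0.2136]
tool_rot: [[0.866, 0.342, 0.366], [0.324, -0.94, 0.112], [0.382, 0.022, -0.924]]
ft_force: [1.1, -0.3, -1.7]
grip_width: 0.0295
gripper_force: 50.3
```

```bash
python3 goal.py .03 .01
```

```text
pos [0.4397 0.1491 0.2136] ft.n -1.9 [ 1.09 -0.33 -1.65] q [  0.5   5.3 104.1   8.2  49.3  66. ]
turn [-0.005  0.009  0.   ] err deg 0.47
height of tip over face 0.0779
0.03 shift [0.0123 0.0087 0.1594]
0.01 shift [0.0128 0.0089 0.2261]
```

Call:
step_arm:
  targets:
    - [[0,0,0],[0,0,0]]
    - [[0,0,0.05],[0,0,0]]
    - [[0,0,0.12],[0,0,0]]
    - [[0,0,0.17],[0,0,0]]
    - [[0,0,0.2],[0,0,0]]
    - [[0,0,0.21],[0,0,0]]
    - [[0,0,0.21],[0,0,0]]
    - [[0,0,0.21],[0,0,0]]
    - [[0,0,0.21],[0,0,0]]

```text
time_s: 8.18
position: [0.4664, 0.1541, 0.159]
tool_rot: [[0.864, 0.339, 0.374], [0.321, -0.941, 0.11], [0.389, 0.025, -0.921]]
ft_force: [-0.0, 0.2, -1.5]
grip_width: 0.0297
gripper_force: 50.5
```

```bash
python3 goal.py 0.005 0 -.005; python3 - <<'E'
from h import *
from rig import get_image
ds=[]
for n in("scene","side"):
    d=get_image(n); np.savez(f"pics/{n}2.npz",**d)
    q=cv2.projectPoints(np.array([[.4998,.1645,.076]]),d["rvec"],d["tvec"],d["intrinsics"],d["D"])[0].ravel(); print(n,q)
    u,v=q.astype(int); s=d["img"][v-60:v+40,u-40:u+40]; ds.append(cv2.resize(s,None,fx=5,fy=5,interpolation=cv2.INTER_CUBIC)[...,::-1]); print(u-40,v-60)
cv2.imwrite("pics/ring.png",np.hstack(ds))
E
```

```text
pos [0.4664 0.1541 0.159 ] ft.n -1.41 [-0.03  0.17 -1.52] q [  1.3  12.3 106.4   9.2  39.5  65.2]
turn [ 0.  0. -0.] err deg 0.01
height of tip over face 0.0171
0.005 shift [-0.0003 -0.0018  0.0402]
0.0 shift [-0.0003 -0.0018  0.0569]
-0.005 shift [-0.0003 -0.0018  0.0736]
scene [295.43504383 293.59818727]
255 233
side [341.74771816 281.8586196 ]
301 221
```

View pics/ring.png

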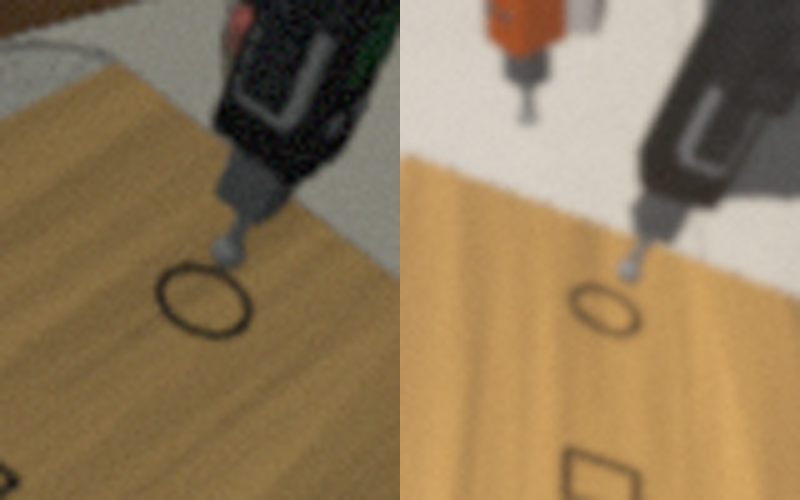

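Tip hovers up-right of the ring, as expected at 17 mm height: tip foot at scene (300.8,286.2), side (346.4,277.4); ring centre scene (295.8,293), side (342,283).

```bash
python3 - <<'E'
from h import *
n=np.array([-.3736,-.1103,.921]); n/=np.linalg.norm(n); ring=np.array([.4998,.1645,.0760]); tip=ring+n*.0171+.0000
for f,o in(("scene2",(300.8,286.2)),("side2",(346.4,277.4))):
    d=load(f"pics/{f}.npz"); print(f,cv2.projectPoints(tip[None],d["rvec"],d["tvec"],d["intrinsics"],d["D"])[0].ravel(),o)
a,b=load("pics/scene2.npz"),load("pics/side2.npz"); q,e=tri(a,(300.8,286.2),b,(346.4,277.4)); r,e2=tri(a,(295.8,293.2),b,(342,283)); dl=q-r; print(q,e,r,e2,"height",dl@n,"lateral",dl-n*(dl@n))
E
```

```text
scene2 [298.60610427 286.07428146] (300.8, 286.2)
side2 [344.9125182  275.78991672] (346.4, 277.4)
[0.49049787 0.16131828 0.09000962] 0.00430415695775582 [0.49914086 0.16487945 0.07538576] 0.0032268975104517484 height 0.0170905342724394 lateral [-0.00225792 -0.00167607 -0.00111664]
```

Call:
step_arm:
  targets:
    - [[0.006,-0.004,0.015],[0,0,0]]
    - [[0.006,-0.004,0.03],[0,0,0]]
    - [[0.006,-0.004,0.042],[0,0,0]]
    - [[0.006,-0.004,0.05],[0,0,0]]
    - [[0.006,-0.004,0.057],[0,0,0]]
    - [[0.006,-0.004,0.064],[0,0,0]]
    - [[0.006,-0.004,0.071],[0,0,0]]
    - [[0.006,-0.004,0.073],[0,0,0]]
    - [[0.006,-0.004,0.073],[0,0,0]]
    - [[0.006,-0.004,0.073],[0,0,0]]

```text
time_s: 9.12
position: [0.4754, 0.1584, 0.1388]
tool_rot: [[0.864, 0.339, 0.372], [0.321, -0.941, 0.11], [0.388, 0.024, -0.922]]
ft_force: [-2.2, -0.8, 1.4]
grip_width: 0.0296
gripper_force: 50.7
```

```bash
python3 goal.py -.005; python3 - <<'E'
from h import *
from rig import get_image,env
ds=[]
for n in("scene","side"):
    d=get_image(n); np.savez(f"pics/{n}3.npz",**d)
    u,v=(295,293) if n=="scene" else (342,282); s=d["img"][v-30:v+20,u-20:u+20]; ds.append(cv2.resize(s,None,fx=10,fy=10,interpolation=cv2.INTER_CUBIC)[...,::-1])
cv2.imwrite("pics/ring2.png",np.hstack(ds)); print(np.round(env.observe()["ft_force"],2))
E
```

```text
pos [0.4754 0.1584 0.1388] ft.n 2.24 [-2.21 -0.79  1.44] q [  1.9  15.1 106.7   9.5  36.4  65.2]
turn [-0.001  0.002  0.   ] err deg 0.08
height of tip over face -0.0054
-0.005 shift [-0.0047  0.0033 -0.0012]
[-2.72  0.7  -0.49]
```

View pics/ring2.png

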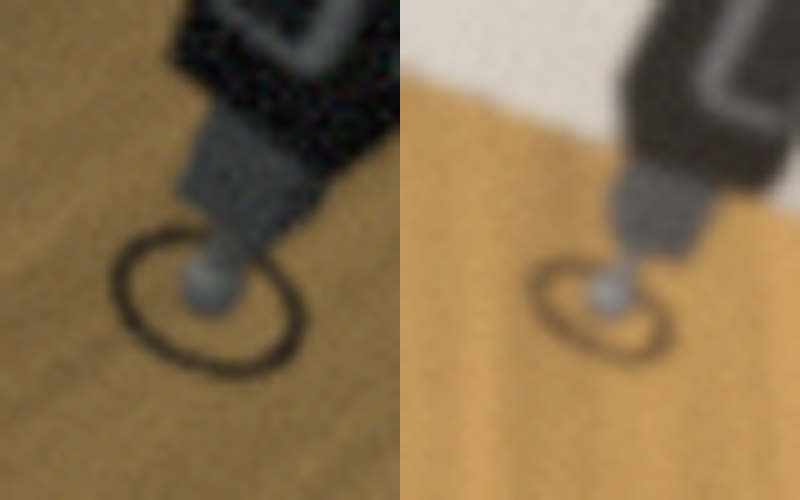

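The ball sits inside the round ring close to its centre in both views, with force along the normal up ~3.5 N (about 5 mm press). Hold steady, then hand in.

Call:
step_arm:
  targets:
    - [[0,0,0],[0,0,0]]
    - [[0,0,0],[0,0,0]]
    - [[0,0,0],[0,0,0]]
    - [[0,0,0],[0,0,0]]
    - [[0,0,0],[0,0,0]]
    - [[0,0,0],[0,0,0]]
    - [[0,0,0],[0,0,0]]
    - [[0,0,0],[0,0,0]]
    - [[0,0,0],[0,0,0]]
    - [[0,0,0],[0,0,0]]

```text
time_s: 10.05
position: [0.4755, 0.1584, 0.1387]
tool_rot: [[0.864, 0.339, 0.372], [0.321, -0.941, 0.11], [0.388, 0.024, -0.921]]
ft_force: [-2.9, -0.1, 0.7]
grip_width: 0.0293
gripper_force: 50.8
```

Call:
step_arm:
  targets:
    - [[0,0,0],[0,0,0]]
    - [[0,0,0],[0,0,0]]
    - [[0,0,0],[0,0,0]]
    - [[0,0,0],[0,0,0]]
    - [[0,0,0],[0,0,0]]
    - [[0,0,0],[0,0,0]]
    - [[0,0,0],[0,0,0]]
    - [[0,0,0],[0,0,0]]
    - [[0,0,0],[0,0,0]]
    - [[0,0,0],[0,0,0]]

```text
time_s: 10.88
position: [0.4755, 0.1584, 0.1388]
tool_rot: [[0.864, 0.339, 0.372], [0.321, -0.941, 0.11], [0.388, 0.024, -0.921]]
ft_force: [-3.0, -0.4, 0.6]
grip_width: 0.0296
gripper_force: 50.8
```

```bash
python3 goal.py -.005; python3 -c "
from rig import close_job
print(close_job())"
```

```text
pos [0.4755 0.1584 0.1388] ft.n 1.72 [-3.01 -0.42  0.59] q [  1.9  15.1 106.7   9.5  36.3  65.2]
turn [-0.     0.001 -0.   ] err deg 0.07
height of tip over face -0.0055
-0.005 shift [-0.0049  0.0032 -0.0015]
the job is handed in; nothing more can be done
None
```

I checked the meter upright on the stud for about a second, then handed in with it held square to the board and its tip inside the round ring, pressed in about 5 mm; the hand-in returned no verdict.

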